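Present a rearing jar to the inspection camera over its catch tray

ROBOT

A 6-joint arm with a two-finger parallel gripper is mounted at the origin on the work surface. World frame = base frame: x ahead of the robot, y to its left, z up, the work surface at z = 0. Lengths are in m, angles in rad, forces in N, time in s.
With the tool pointing down it reaches from about 0.25 to 0.775 m from the base axis. Payload 4 kg.
Tool frame: the origin (TCP) lies at the centre of the arm's flange, where the gripper is bolted on; the fingertips stand 199 mm ahead of it and the grasp point (between the pads) lies 180 mm ahead of it; z points along the fingers, y is the line along which they close (so a half turn about z gives the same grasp; the last joint's range is limited). The gripper opens to 94 mm and grips with 3 to 60 N. Pads are 16 mm wide; open, the fingers measure 119 mm over their backs; the gripper's body (75 mm by 177 mm) begins 78 mm behind the grasp point.
Start: joints at [-1.303, 0.087, 1.371, -0, 1.684, -0.103], TCP at [0.199, -0.513, 0.405] pointing down, gripper open.
Joint ranges: [-3.1, 3.1], [-0.76, 2.03], [0.27, 2.55], [-1.08, 4.22], [0.17, 2.65], [-2.57, 2.57]. Speed limits (rad/s): [2.79, 2.79, 3.14, 3.14, 3.14, 3.14].

INTERFACE

Orientations are given as [roll, pitch, yaw] about the fixed x, y, z axes, in that order (R = Rz(yaw) Ry(pitch) Rx(roll)).
In Python, from bench import robot, eyes, models gives the robot as it stands.
- The arm moves only by the tool step_arm, never from a script. Its argument "commands" is a list that holds one entry, the list of rows, each a list of 7 numbers: the shift along the tool's x, y, z in mm, then the turn, a rotation vector about the tool's x, y, z in rad, then the finger opening in mm, from 0 to 94. In form: [[[tx, ty, tz, wx, wy, wz, gripper], ...]]. A call has 1 to 20 rows; each row shifts and turns the commanded pose from where the row before left it, along the tool's axes as they then stand; what a row does not reach is not made up. A row lasts 1/8 s, in which the tool goes at most 62.5 mm and 10.7 degrees, less where a joint would pass 70% of its speed; a pose out of reach is approached as far as the arm can. A call is refused whole if a number of a shift passes 62.5 or a number of a turn 0.188, either way. A call with a gripper value outside its range is refused whole. The fingers move at their own pace and stop on an object; the grip force is fixed at half the most. Time passes only in rows, so rows that do not move let the fingers close. It gives the time, the measured TCP pose, the force, the opening and the grip force at its end, in the units of the state.
- robot.get_obs(): the state, without advancing time (a new reading comes with each control period).
- eyes.snapshot(name): name is "side" or "top"; returns a dict with "color" (420x560x3 uint8, red, green, blue), "camera_matrix" (3x3 intrinsics, pixels), "D" ([k1, k2, p1, p2, k3] as OpenCV has them; the pictures are not rectified), "eye" and "rotation" of the camera in the world. Camera axes: x right, y up, looking along -z (the intrinsics and any distortion apply to the point x, -y, -z); pixel columns grow to the right and rows downward; lengths in m; the calibration is good to about 2 mm. A picture is of the moment at which its call begins. There is no depth.
- robot.close_job(): hands the job in; it is judged then, once.
Trained networks look in a picture, given as the dict that the camera call returned (one of the last four; its "shot" number tells which), for a name from the list of things; names that differ only in an ending like _2 or _b are one class to them, and where a whole thing is asked for, a point or a joint stands for the part that bears it (a point fixed in the world has none). Each returns a list of dicts, best first, with "confidence" (0 to 1); they miss things now and then, are a little off and sometimes report something else, mostly with a low value. They report only what shows in the picture. A call takes as long as a camera call. They do not tell look-alikes from the thing itself.
- models.masks_of(picture, query): "mask" (420x560 bool, what is visible of it) and "xy" ([column, row] in pixels, amid what is visible of it).
- models.tip_of(picture, query): "xy" ([column, row] in pixels: a listed point, or the origin of a listed thing).
The state is a dict: "time": time; "joint_positions": joint angles; "qvel": joint speeds; "joint_torque": joint torques, N m; "tool_pos": TCP position; "ee_rot": TCP orientation; "wrist_force": force on the tool from outside, world axes, zero at the start; "wrist_torque": the same for the moment, N m; "width": finger opening in m; "finger_force": force on a finger pad.
Only numpy, scipy, OpenCV 4.12 (cv2) and the standard library are available. Lean on these libraries where they do the work, as an engineer would, in place of code of your own. Each camera call takes 0.05 s, during which the arm holds its last target. There are 200 camera calls.

TASK

In this insect-rearing lab, first slide the empty white catch tray across the bench, without lifting it, so that it sits squarely inside the four yellow tape corners in front of the inspection camera. Then take the red-lidded jar out of the rack and hold it up above the tray, lid uppermost but tipped so that its base faces the lens squarely, centred in the camera's view, with the base 150 mm from the lens. Finish there, still holding the jar motionless in the gripper; never tip it over, do not touch the camera, and leave the other jars and the wash bottle alone.

Things in the scene. Friction and masses are not known exactly. Their poses are not given: they have to be found in the camera images.
- tray: Empty white plastic catch tray, loose on the bench, 0.25 kg: 130 mm (its x) by 200 mm (its y) over the walls, 40 mm high; walls and floor 4 mm thick, so inside it is 122 x 192 mm and 36 mm deep; a 4 mm lip runs round the outside of the top edge (138 x 208 mm over the lip). Origin: centre of its underside, z up. Its two ends, and its two sides, are alike.
- tray_spot (a point): Centre, on the bench top, of the four yellow tape corners (flat, 12 mm wide tape, nothing to bump into) that mark where the tray goes. Its x axis points to the camera stand, z up. The tray's x axis (130 mm) goes along this x axis, either way round; the inner edges of the tape enclose 152 x 222 mm. The spot is fixed to the camera stand: its centre lies 160 mm in front of the camera's tilt axis.
- lens (a point): Centre of the inspection camera's front glass. The camera looks along this frame's -x axis, back towards the robot's side and upwards; +x points into the camera, y is level. Black lens in a white ring light 58 mm across, flush with the glass, on a white 46 mm square camera body.
- camera: The camera's stand, fixed: dark foot 100 x 100 x 10 mm and aluminium yoke (68 mm wide, 84 mm high; 90 mm over its black knobs) that carries the camera head. Origin: on the bench below the head's tilt axis, 5 mm in front of the foot's centre; x away from the tape corners, z up. Tilt axis level, 70 mm above the bench; the lens glass is 40 mm ahead of it.
- camera_head (a joint): Tilt of the camera head, rad: 0 looks level, positive looks up (at 0.9 it looks 0.9 rad above level). Set by a stiff hinge, not to be changed.
- red_jar: The jar to present: clear straight-sided jar 46 mm in diameter with brown set medium in its bottom and a red screw lid, 48 mm in diameter and 18 mm high; 85 mm tall in all, about 90 g, stiff. Origin: centre of the underside of its base; z along its axis to the lid. Stands upright in one of the rack's three holes.
- rack: Grey rack, fixed, 250 mm (its x) by 84 mm (its y), 40 mm high: a 5 mm base plate on which the jars stand and a 5 mm plate at the top with three 50 mm holes, at x = -75, 0 and +75 mm. The jars stand in these holes, each with its base 5 mm and its lid's top 90 mm above the bench. Origin: centre of its underside, z up.
- blue_jar1: Bystander: jar like the red one, with a blue lid, in the rack. Same origin and axes.
- blue_jar2: Bystander: jar like the red one, with a blue lid, in the rack. Same origin and axes.
- wash_bottle: Bystander: whitish wash bottle 60 mm in diameter with a blue cap and bent blue spout, 200 mm high. Origin: centre of its underside.
- spare_jar: Bystander: whitish jar 68 mm in diameter with a white lid, 95 mm high. Origin: centre of its underside.
There are look-alikes about, which are no part of the job. Leave any green look-alike of the red_jar alone. Several things have the shape of the tray; the one meant has the colours described above.

How it is judged:
By the outcome, as a careful person would: the job done as asked, in the order asked, and still so for the second after the job is handed in, while the arm keeps its last pose, push and grip.
It also fails if it takes over 64 s, if anything falls off the work surface, if the arm or the gripper's body presses on something with over 40 N, if the wrist force passes 120 N, or if a joint passes its speed limit or range.

## Working session

There is one attempt and no reset: what is moved stays moved. The work goes in short steps, Python scripts to look and compute and a tool call to move; the robot and the scene stay as the last step left them, time stands still between calls to the robot, and variables do not carry over. Pictures are saved under pics/ and viewed, at most 10 in all, crops included, and the job is handed in when it is done.

Besides the shell and the picture viewer there is one more tool, called after "Request:" as name(argument=value, ...) on one line, values as JSON. step_arm: Moves the arm, as the interface text tells. Its arguments: {"type":"object","properties":{"commands":{"type":"array"}},"required":["commands"]}

```bash
mkdir -p pics; ls
python3 - <<'E'
from bench import robot, eyes, models
import cv2,numpy as np
o=robot.get_obs()
print({k:np.round(v,4) for k,v in o.items()})
for n in("side","top"):
    p=eyes.snapshot(n); cv2.imwrite(f"pics/{n}0.png",p["color"][:,:,::-1])
    print(n,p["camera_matrix"],p["D"],p["eye"],p["rotation"])
    for q in("tray","tray_spot","lens","camera","camera_head","red_jar","rack","blue_jar1","wash_bottle","spare_jar"):
        try: print(q,[(np.round(d["xy"]).tolist(),round(d["confidence"],2)) for d in models.tip_of(p,q)][:4])
        except Exception as e: print(q,e)
E
```

```text
pics
{'time': np.float64(0.0), 'joint_positions': array([-1.3031,  0.0879,  1.3723, -0.    ,  1.6836, -0.1031]), 'qvel': array([-0.0001,  0.0008,  0.0004,  0.0014,  0.0005, -0.0011]), 'joint_torque': array([ 9.00000e-04, -3.40187e+01, -3.02427e+01,  7.19000e-02,
        3.30000e-02, -2.00000e-04]), 'tool_pos': array([ 0.1992, -0.5125,  0.4035]), 'ee_rot': array([-3.1394e+00, -2.0000e-04,  3.7080e-01]), 'wrist_force': array([ 0.1176, -0.7362, -1.1138]), 'wrist_torque': array([ 0.0195, -0.0289,  0.0737]), 'finger_force': np.float64(0.0), 'width': np.float64(0.0938)}
side [[495.5968344    0.         286.07629239]
 [  0.         495.5968344  223.80526816]
 [  0.           0.           1.        ]] [-0.17602235  0.          0.          0.          0.        ] [-0.04509993  0.73849737  1.07042323] [ 0.73003039 -0.00928015 -2.48163336]
tray [([353.0, 182.0], 0.95), ([438.0, 212.0], 0.84)]
tray_spot []
lens [([226.0, 179.0], 0.82), ([216.0, 199.0], 0.71)]
camera [([218.0, 198.0], 0.59)]
camera_head it knows: blue_jar, camera, lens, rack, red_jar, spare_jar, tray, tray_spot, wash_bottle
red_j
[... 349 characters left out ...]
     1.        ]] [0.00154547 0.         0.         0.         0.        ] [0.26496553 0.04654491 1.4907211 ] [ 1.65732756e-01  1.02279367e-03 -1.56546803e+00]
tray [([393.0, 218.0], 0.96), ([416.0, 313.0], 0.74)]
tray_spot [([392.0, 218.0], 0.74)]
lens [([281.0, 119.0], 0.56)]
camera [([278.0, 122.0], 0.76), ([178.0, 192.0], 0.21)]
camera_head it knows: blue_jar, camera, lens, rack, red_jar, spare_jar, tray, tray_spot, wash_bottle
red_jar [([143.0, 185.0], 0.88), ([177.0, 190.0], 0.61), ([170.0, 145.0], 0.56)]
rack [([179.0, 218.0], 0.86)]
blue_jar1 [([182.0, 217.0], 0.81), ([181.0, 244.0], 0.54)]
wash_bottle [([368.0, 128.0], 0.62)]
spare_jar [([392.0, 218.0], 0.67), ([205.0, 125.0], 0.6)]
```

View pics/side0.png

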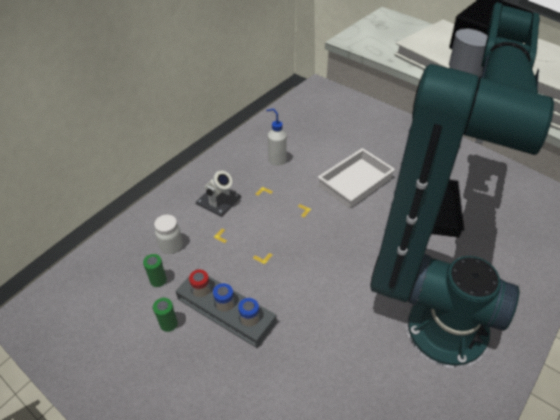

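View pics/top0.png

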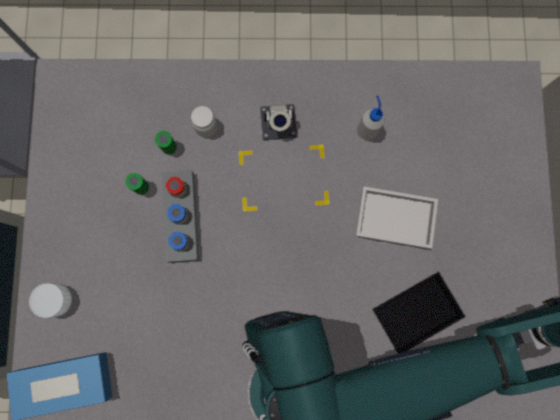

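```bash
cat > h.py <<'E'
from bench import robot, eyes, models
import cv2,numpy as np
from scipy.spatial.transform import Rotation as Ro
from scipy.optimize import minimize, least_squares
def proj(p,X):
    R=Ro.from_euler('xyz',p["rotation"]).as_matrix()
    F=np.diag([1.,-1,-1])
    A=F@R.T; t=-A@np.array(p["eye"])
    return cv2.projectPoints(np.asarray(X,float).reshape(-1,1,3),cv2.Rodrigues(A)[0],t,np.array(p["camera_matrix"]),np.array(p["D"]))[0].reshape(-1,2)
def ray(p,uv,z=None):
    n=cv2.undistortPoints(np.array(uv,float).reshape(-1,1,2),np.array(p["camera_matrix"]),np.array(p["D"])).reshape(-1,2)
    d=Ro.from_euler('xyz',p["rotation"]).apply(np.c_[n[:,0],-n[:,1],-np.ones(len(n))])
    e=np.array(p["eye"])
    if z is None: return e,d
    return e+d*((z-e[2])/d[:,2])[:,None]
def tri(ps,uvs):
    A=np.zeros((3,3));b=np.zeros(3)
    for p,uv in zip(ps,uvs):
        e,d=ray(p,uv);d=d[0]/np.linalg.norm(d[0]);M=np.eye(3)-np.outer(d,d);A+=M;b+=M@e
    X=np.linalg.solve(A,b)
    return X,[np.round(proj(p,X)[0]-uv,1) for p,uv in zip(ps,uvs)]
def best(p,q,uv,r=25):
    c=[m for m in models.masks_of(p,q) if np.hypot(*(np.array(m["xy"])-uv))<r]
    return c[0]["mask"] if c else None
def sil(p,X,S=4):
    h=cv2.convexHull((proj(p,X)*S+S/2).astype(np.float32)).astype(np.int32)
    m=np.zeros((420*S,560*S),np.uint8);cv2.fillConvexPoly(m,h,1)
    return cv2.resize(m.astype(np.float32),(560,420),interpolation=cv2.INTER_AREA)
def fit(views,pts,x0,scale):
    # views: list of (picture, mask); pts(x)->points whose hull is the silhouette
    def c(x): return sum(1-np.minimum(a,m).sum()/np.maximum(a,m).sum() for p,m in views for a in[sil(p,pts(x))])
    x0=np.array(x0,float);sx=np.vstack([x0]+[x0+np.eye(len(x0))[i]*scale[i] for i in range(len(x0))])
    r=minimize(c,x0,method='Nelder-Mead',options=dict(initial_simplex=sx,maxiter=250,xatol=1e-5,fatol=1e-5))
    return r.x,r.fun
def box(lx,ly,z0,z1):
    return np.array([[a*lx/2,b*ly/2,c] for a in(-1,1) for b in(-1,1) for c in(z0,z1)])
def rz(P,x,y,a,z=0):
    return Ro.from_euler('z',a).apply(P)+[x,y,z]
def circ(r,z):
    t=np.linspace(0,2*np.pi,40);return np.c_[r*np.cos(t),r*np.sin(t),0*t+z]
TR=np.vstack([box(130,200,0,40),box(138,208,36,40)])/1000
E
cat > m.py <<'E'
from h import *
s=eyes.snapshot("side");t=eyes.snapshot("top");ps=[s,t]
# tape
C=[]
for p in ps:
    hsv=cv2.cvtColor(p["color"],cv2.COLOR_RGB2HSV);m=cv2.inRange(hsv,(18,120,100),(35,255,255))
    n,l,st,ce=cv2.connectedComponentsWithStats(m)
    k=[i for i in range(1,n) if st[i,4]>15];c=ray(p,ce[k],0);print("tape",[(st[i,4],np.round(q*1000,0)[:2].tolist()) for i,q in zip(k,c)])
    # box around hull
    P=np.argwhere(np.isin(l,k))[:,::-1];w=ray(p,P,0)[:,:2]*1000
    print("  rect",cv2.minAreaRect(w.astype(np.float32)),"mean",c.mean(0)*1000)
mt=[best(s,"tray",(357,177)),best(t,"tray",(397,218))]
g=ray(t,(397,218),.04)[0]
for z in(0,1):
    f=(lambda x:rz(TR,x[0],x[1],x[2],x[3])) if z else (lambda x:rz(TR,*x))
    print("tray",fit(list(zip(ps,mt)),f,[g[0],g[1],-.07]+[0]*z,[.01,.01,.1]+[.01]*z))
mj=[best(s,"red_jar",(200,282)),best(t,"red_jar",(176,187))]
for p in ps:
    hsv=cv2.cvtColor(p["color"],cv2.COLOR_RGB2HSV);m=cv2.inRange(hsv,(0,120,60),(8,255,255))|cv2.inRange(hsv,(172,120,60),(180,255,255))
    n,l,st,ce=cv2.connectedComponentsWithStats(m);k=1+np.argmax(st[1:,4]);print("red",st[k],ce[k]);C.append(l==k)
LID=np.vstack([circ(.024,.067),circ(.024,.085)])
g=ray(t,(176,187),.09)[0]
print("lid, base z",fit(list(zip(ps,C)),lambda x:LID+x,[g[0],g[1],.005],[.01,.01,.01]))
mr=[best(s,"rack",(227,312),40),best(t,"rack",(179,218),40)]
for v,p in zip(mr,ps):
    print("rack",None if v is None else (v.sum(),ray(p,cv2.minAreaRect(np.argwhere(v)[:,::-1].astype(np.float32))[0],.04)))
for nm,q in(("side","lens"),("top","lens"),("side","camera"),("top","camera")):
    p=ps[nm=="top"]
    for d in models.masks_of(p,q)[:3]: print(nm,q,d["xy"],d["mask"].sum(),round(d["confidence"],2))
    for d in models.tip_of(p,q)[:3]: print("   tip",d["xy"],round(d["confidence"],2))
a=s["color"][150:225,180:255];b=t["color"][90:150,240:315]
im=np.vstack([cv2.resize(a,(600,600),interpolation=cv2.INTER_CUBIC)]);im2=cv2.resize(b,(600,480),interpolation=cv2.INTER_CUBIC)
cv2.imwrite("pics/cam.png",np.hstack([cv2.resize(im,(400,400)),np.vstack([cv2.resize(im2,(400,320)),np.zeros((80,400,3),np.uint8)])])[:,:,::-1])
import pickle;pickle.dump(ps,open("ps.pkl","wb"))
E
python3 m.py
```

```text
tape [(np.int32(46), [675.0, -89.0]), (np.int32(53), [525.0, -102.0]), (np.int32(64), [655.0, 128.0]), (np.int32(66), [507.0, 115.0])]
  rect ((590.2836303710938, 12.950698852539062), (174.22021484375, 243.6161651611328), 5.0299072265625) mean [590.43384311  13.04803549   0.        ]
tape [(np.int32(91), [674.0, -90.0]), (np.int32(91), [654.0, 127.0]), (np.int32(94), [527.0, -104.0]), (np.int32(98), [507.0, 113.0])]
  rect ((590.6612548828125, 11.63916015625), (176.13253784179688, 246.6483154296875), 5.1851887702941895) mean [590.61433481  11.39253613   0.        ]
tray (array([ 0.47215338, -0.3004731 , -0.16911985]), np.float64(0.049813807010650635))
tray (array([ 0.47226012, -0.30128669, -0.17173822, -0.00089894]), np.float64(0.049090564250946045))
red [189 270  19  18 208] [198.42788462 279.25961538]
red [166 177  19  18 192] [175.05208333 185.74479167]
lid, base z (array([5.49509508e-01, 3.07568620e-01, 5.04963685e-04]), np.float64(0.6904747486114502))
rack (np.int64(2230), array([[0.46158704, 0.3114474 , 0.04      ]]))
rack (np.int64(1943), array([[0.46958626, 0.29852501, 0.04      ]]))
side lens [222.5, 181.7] 333 0.71
   tip [224.5, 180.3] 0.54
top lens [277.6, 117.3] 417 0.65
top lens [178.8, 241.9] 280 0.56
   tip [278.2, 116.7] 0.74
side camera [220.9, 195.5] 1374 0.85
   tip [221.2, 199.8] 0.64
   tip [273.6, 159.5] 0.4
top camera [276.7, 124.8] 1530 0.6
   tip [275.5, 124.0] 0.83
```

View pics/cam.png

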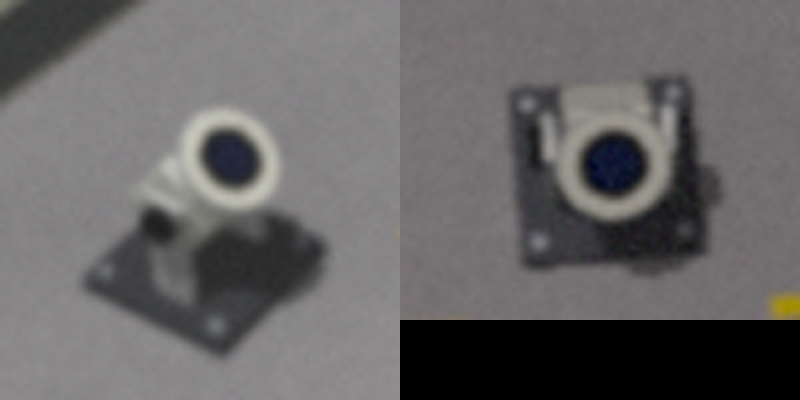

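```bash
cat >> h.py <<'E'
def plan(pos,rpy,n,start=None):
    "n equal rows from the measured (or given) pose to pos, rpy"
    o=robot.get_obs()
    p0,e0=(o["tool_pos"],o["ee_rot"]) if start is None else start
    R0=Ro.from_euler('xyz',e0);w=(R0.inv()*Ro.from_euler('xyz',rpy)).as_rotvec()/n
    S=sum(Ro.from_rotvec(w*k).as_matrix() for k in range(n))
    t=np.linalg.solve(S,R0.inv().apply(np.array(pos)-p0))*1000
    print(f"n={n} shift mm",np.round(t,2),"turn",np.round(w,4))
E
cat > m2.py <<'E'
from h import *
import pickle
ps=pickle.load(open("ps.pkl","rb"));s,t=ps
C=[]
for p in ps:
    hsv=cv2.cvtColor(p["color"],cv2.COLOR_RGB2HSV);m=cv2.inRange(hsv,(0,110,50),(9,255,255))|cv2.inRange(hsv,(170,110,50),(180,255,255))
    n,l,st,ce=cv2.connectedComponentsWithStats(m);k=1+np.argmax(st[1:,4])
    h=cv2.convexHull(np.argwhere(l==k)[:,::-1].astype(np.int32));z=np.zeros((420,560),np.uint8);cv2.fillConvexPoly(z,h,1);C.append(z);print(z.sum())
LID=np.vstack([circ(.024,.067),circ(.024,.085)])
g=ray(t,(175,186),.09)[0]
for z0 in (.005,.02): print("lid, base z",fit(list(zip(ps,C)),lambda x:LID+x,[g[0],g[1],z0],[.01,.01,.01]))
# blue lids -> rack direction
for p in ps:
    hsv=cv2.cvtColor(p["color"],cv2.COLOR_RGB2HSV);m=cv2.inRange(hsv,(105,150,60),(125,255,255))
    n,l,st,ce=cv2.connectedComponentsWithStats(m);k=[i for i in range(1,n) if st[i,4]>120];print("blue",[(st[i,4],np.round(ray(p,ce[i],.085)[0]*1000)) for i in k])
    m=cv2.inRange(hsv,(50,80,30),(80,255,255));n,l,st,ce=cv2.connectedComponentsWithStats(m);k=[i for i in range(1,n) if st[i,4]>120];print("green",[(st[i,4],np.round(ray(p,ce[i],.06)[0]*1000)) for i in k])
# dark lens disc
E_=[]
for p,(x,y) in zip(ps,((223,180),(280,121))):
    g=cv2.GaussianBlur(cv2.resize(p["color"][y-20:y+20,x-20:x+20],None,fx=8,fy=8,interpolation=cv2.INTER_CUBIC),(0,0),3).max(2)
    m=(g<115).astype(np.uint8);n,l,st,ce=cv2.connectedComponentsWithStats(m);k=l[160,160]
    M=cv2.moments((l==k).astype(np.uint8),True);c=np.array([M['m10'],M['m01']])/M['m00']/8-.5+.5/8+[x-20,y-20]
    cov=np.array([[M['mu20'],M['mu11']],[M['mu11'],M['mu02']]])/M['m00']/64*4
    print("disc",k,st[k],c,"semi axes",np.sqrt(np.linalg.eigvalsh(cov)));E_.append((c,cov))
X,e=tri(ps,[a[0] for a in E_]);print("lens tri",X,e)
def model(x):
    sx,sy,yaw,tl,r=x
    ax=np.array([np.cos(yaw),np.sin(yaw),0]);A=np.array([sx,sy,0])+.16*ax
    d=-ax*np.cos(tl)+[0,0,np.sin(tl)];L=A+[0,0,.07]+.04*d
    yv=np.array([-np.sin(yaw),np.cos(yaw),0]);u=np.cross(d,yv)
    a=np.linspace(0,2*np.pi,24,endpoint=False)
    return L,d,L+r*(np.cos(a)[:,None]*yv+np.sin(a)[:,None]*u)
def res(x,wt=(1,1)):
    L,d,P=model(x);r=[]
    for (c,cov),p in zip(E_,ps):
        q=proj(p,P);cc=np.cov(q.T,bias=True)*2
        r+=list((q.mean(0)-c)*wt[0])+list(wt[1]*np.array([cc[0,0]-cov[0,0],cc[1,1]-cov[1,1],cc[0,1]-cov[0,1]])/cov[0,0]**.5/2)
    return np.array(r+list((x[:3]-[.5905,.0122,.0905])/[.002,.002,.01]))
for wt in((1,1),(1,0.01),(.01,1),(2,1)):
    r=least_squares(res,[.5905,.0122,.0905,.9,.018],args=(wt,),x_scale=[.01,.01,.1,.1,.01]);print(wt,np.round(r.x,4),"L",np.round(model(r.x)[0],4),"cost",r.cost,np.round(r.fun,2))
E
python3 m2.py
```

```text
302
276
lid, base z (array([0.54914854, 0.30756926, 0.00259619]), np.float64(0.15744692087173462))
lid, base z (array([0.5490896 , 0.30749196, 0.00313047]), np.float64(0.153650164604187))
blue [(np.int32(186), array([471., 305.,  85.])), (np.int32(186), array([397., 299.,  85.]))]
green [(np.int32(410), array([667., 352.,  60.])), (np.int32(449), array([550., 426.,  60.]))]
blue [(np.int32(134), array([472., 298.,  85.])), (np.int32(134), array([398., 292.,  85.]))]
green [(np.int32(285), array([675., 340.,  60.])), (np.int32(281), array([557., 414.,  60.]))]
disc 1 [ 117  113   91   90 6304] [222.79935359 179.24250476] semi axes [5.14952571 6.09045725]
disc 10 [ 106  105  111  109 9415] [279.60677775 120.40181227] semi axes [6.72552997 6.9656754 ]
lens tri [0.72746281 0.02377006 0.10007685] [array([0.1, 0. ]), array([-0. , -0.1])]
(1, 1) [0.5906 0.0121 0.0902 0.9376 0.0182] L [0.7263 0.0244 0.1022] cost 0.21906897948713552 [ 0.13 -0.24  0.23  0.29  0.08 -0.26  0.05 -0.24 -0.29  0.01  0.04 -0.04
 -0.03]
(1, 0.01) [0.5906 0.0121 0.0902 0.9337 0.0278] L [0.7263 0.0244 0.1022] cost 0.07020858222821302 [ 0.14 -0.2   0.04  0.04  0.01 -0.25  0.07  0.04  0.04 -0.    0.06 -0.05
 -0.03]
(0.01, 1) [0.5905 0.0122 0.0905 1.0049 0.0182] L [0.7285 0.0247 0.1038] cost 0.1205442340648982 [-0.01 -0.01  0.33  0.12  0.07 -0.   -0.01 -0.26 -0.2   0.03  0.   -0.
  0.  ]
(2, 1) [0.5909 0.0121 0.09   0.9284 0.0183] L [0.7264 0.0243 0.102 ] cost 0.4176011986886034 [ 0.29 -0.43  0.22  0.31  0.08 -0.45  0.11 -0.23 -0.31  0.01  0.21 -0.06
 -0.05]
```

```bash
python3 -c "
from h import *
plan([.4891,-.2022,.300],[np.pi,0,-.17],12)"
```

```text
n=12 shift mm [ 27.47 -22.99   8.72] turn [ 0.     -0.      0.0451]
```

Request:
step_arm(commands=[[[27.5,-23,8.7,0,0,0.0451,94],[27.5,-23,8.7,0,0,0.0451,94],[27.5,-23,8.7,0,0,0.0451,94],[27.5,-23,8.7,0,0,0.0451,94],[27.5,-23,8.7,0,0,0.0451,70],[27.5,-23,8.7,0,0,0.0451,60],[27.5,-23,8.7,0,0,0.0451,60],[27.5,-23,8.7,0,0,0.0451,60],[27.5,-23,8.7,0,0,0.0451,60],[27.5,-23,8.7,0,0,0.0451,60],[27.5,-23,8.7,0,0,0.0451,60],[27.5,-23,8.7,0,0,0.0451,60],[0,0,0,0,0,0,60],[0,0,0,0,0,0,60]]])

```text
time: 3.55
tool_pos: [0.4892, -0.2023, 0.3003]
ee_rot: [3.141, 0.0, -0.17]
wrist_force: [-0.4, 0.1, -0.5]
width: 0.0599
finger_force: 0.0
```

Request:
step_arm(commands=[[[0,0,20,0,0,0,60],[0,0,20,0,0,0,60],[0,0,20,0,0,0,60],[0,0,13,0,0,0,60],[0,0,10,0,0,0,60],[0,0,0,0,0,0,60]]])

```text
time: 4.3
tool_pos: [0.4891, -0.2023, 0.2168]
ee_rot: [-3.141, 0.001, -0.171]
wrist_force: [-0.2, 0.0, 0.1]
width: 0.0598
finger_force: 0.0
```

```bash
python3 -c "
from h import *
a=eyes.snapshot('side');b=eyes.snapshot('top')
f=lambda p,r,c:cv2.resize(p['color'][r:r+100,c:c+133],(400,300),interpolation=cv2.INTER_CUBIC)
cv2.imwrite('pics/g1.png',np.hstack([f(a,120,290),f(b,160,320)])[:,:,::-1])"
```

```text
(no output)
```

View pics/g1.png

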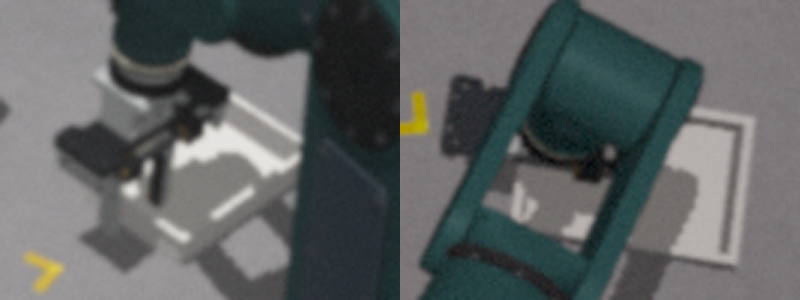

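The picture shows the fingers straddling the tray's +y end wall: one finger inside at about (155,175) and one outside at about (110,210). I'm closing on it now.

Request:
step_arm(commands=[[[0,0,0,0,0,0,30],[0,0,0,0,0,0,15],[0,0,0,0,0,0,5],[0,0,0,0,0,0,0],[0,0,0,0,0,0,0],[0,0,0,0,0,0,0],[0,0,0,0,0,0,0]]])

```text
time: 5.28
tool_pos: [0.4895, -0.2021, 0.2174]
ee_rot: [3.141, -0.0, -0.17]
wrist_force: [0.1, 0.9, 0.5]
width: 0.0076
finger_force: 30.0
```

```bash
python3 -c "
from h import *
# spot +y end, grasp at local y .100
a=.0905;y=np.array([-np.sin(a),np.cos(a)]);P=np.array([.5906,.0121])+.1*y
print(P);z=robot.get_obs()['tool_pos'][2]
plan([*P,z],[np.pi,0,a],20)"
```

```text
[0.58156235 0.11169077]
n=20 shift mm [  3.88 -15.93  -0.  ] turn [ 0.    -0.    -0.013]
```

Request:
step_arm(commands=[[[3.9,-15.9,0,0,0,-0.013,0],[3.9,-15.9,0,0,0,-0.013,0],[3.9,-15.9,0,0,0,-0.013,0],[3.9,-15.9,0,0,0,-0.013,0],[3.9,-15.9,0,0,0,-0.013,0],[3.9,-15.9,0,0,0,-0.013,0],[3.9,-15.9,0,0,0,-0.013,0],[3.9,-15.9,0,0,0,-0.013,0],[3.9,-15.9,0,0,0,-0.013,0],[3.9,-15.9,0,0,0,-0.013,0],[3.9,-15.9,0,0,0,-0.013,0],[3.9,-15.9,0,0,0,-0.013,0],[3.9,-15.9,0,0,0,-0.013,0],[3.9,-15.9,0,0,0,-0.013,0],[3.9,-15.9,0,0,0,-0.013,0],[3.9,-15.9,0,0,0,-0.013,0],[3.9,-15.9,0,0,0,-0.013,0],[3.9,-15.9,0,0,0,-0.013,0],[3.9,-15.9,0,0,0,-0.013,0],[3.9,-15.9,0,0,0,-0.013,0]]])

```text
time: 7.78
tool_pos: [0.5822, 0.112, 0.2173]
ee_rot: [3.141, -0.0, 0.09]
wrist_force: [0.8, -1.7, 0.7]
width: 0.0076
finger_force: 30.0
```

Request:
step_arm(commands=[[[0,0,0,0,0,0,0],[0,0,0,0,0,0,0]]])

```text
time: 8.02
tool_pos: [0.5821, 0.1115, 0.2173]
ee_rot: [-3.141, -0.0, 0.09]
wrist_force: [0.4, 1.5, -0.1]
width: 0.0077
finger_force: 30.0
```

```bash
cat > tr.py <<'E'
from h import *
s=eyes.snapshot("side");t=eyes.snapshot("top");ps=[s,t]
g=(.5906,.0121,.0905);V=[]
for p in ps:
    uv=proj(p,[[g[0],g[1],.02]])[0];m=best(p,"tray",uv,40);print(uv,None if m is None else m.sum())
    if m is not None:V.append((p,m))
if V:print("tray",fit(V,lambda x:rz(TR,*x),g,[.01,.01,.05]))
for v in V:print(" one view",fit([v],lambda x:rz(TR,*x),g,[.01,.01,.05]))
ov=[]
for p in ps:
    im=p["color"].copy()
    im=cv2.resize(im,None,fx=4,fy=4,interpolation=cv2.INTER_CUBIC)
    for z in(0,.04):
        q=proj(p,rz(np.array([[a,b,z] for a,b in((.069,.104),(-.069,.104),(-.069,-.104),(.069,-.104))]),*g))
        cv2.polylines(im,[np.round(q*4+2).astype(int)],True,(255,0,0) if z else (0,255,0),1)
    c=proj(p,[[g[0],g[1],.02]])[0]*4;x,y=int(c[0])-200,int(c[1])-200;ov.append(im[y-50:y+450,x:x+400])
cv2.imwrite("pics/tr.png",np.hstack(ov)[:,:,::-1])
E
python3 tr.py
```

```text
[262.91627148 217.58324105] None
[283.08746052 175.73983771] 2530
tray (array([0.58953602, 0.00956814, 0.09724369]), np.float64(0.3219529390335083))
 one view (array([0.58953602, 0.00956814, 0.09724369]), np.float64(0.3219529390335083))
```

View pics/tr.png

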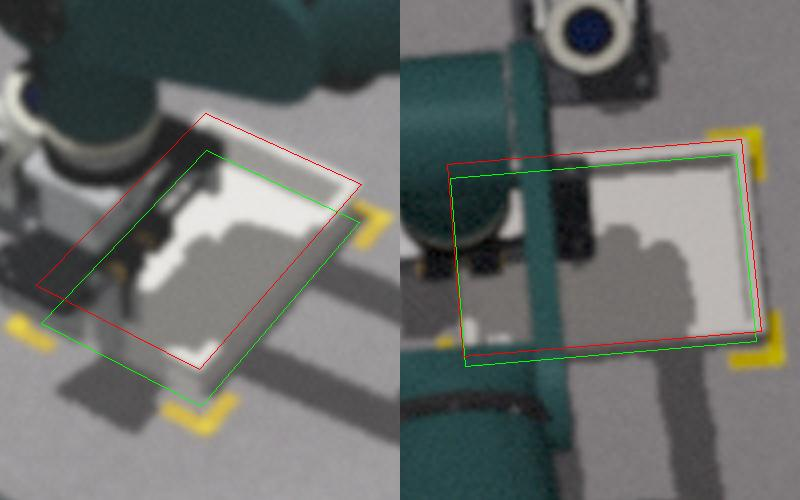

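Request:
step_arm(commands=[[[0,0,0,0,0,0,20],[0,0,0,0,0,0,50],[0,0,0,0,0,0,50],[0,0,0,0,0,0,50],[0,0,-5,0,0,0,50],[0,0,-15,0,0,0,50],[0,0,-30,0,0,0,70],[0,0,-40,0,0,0,90],[0,0,-40,0,0,0,90],[0,0,-20,0,0,0,90],[0,0,0,0,0,0,90],[0,0,0,0,0,0,90]]])

```text
time: 9.72
tool_pos: [0.5818, 0.111, 0.3666]
ee_rot: [3.141, 0.001, 0.09]
wrist_force: [-0.6, 0.2, -0.1]
width: 0.0895
finger_force: 0.0
```

```bash
python3 -c "
from h import *
plan([.549,.3075,.36],[np.pi,0,.08],8)"
```

```text
n=8 shift mm [ -1.99 -24.82   0.82] turn [0.     0.0001 0.0012]
```

Request:
step_arm(commands=[[[-2,-24.8,0.8,0,0,0.0012,90],[-2,-24.8,0.8,0,0,0.0012,90],[-2,-24.8,0.8,0,0,0.0012,90],[-2,-24.8,0.8,0,0,0.0012,90],[-2,-24.8,0.8,0,0,0.0012,90],[-2,-24.8,0.8,0,0,0.0012,90],[-2,-24.8,0.8,0,0,0.0012,90],[-2,-24.8,0.8,0,0,0.0012,90],[0,0,0,0,0,0,90],[0,0,0,0,0,0,90]]])

```text
time: 10.98
tool_pos: [0.5492, 0.3067, 0.3597]
ee_rot: [3.14, 0.002, 0.08]
wrist_force: [-0.3, 0.2, 0.4]
width: 0.0898
finger_force: 0.0
```

```bash
python3 tr.py; python3 -c "
from h import *
plan([.549,.3075,.26],[np.pi,0,.08],5)"
```

```text
[262.91627148 217.58324105] 3131
[283.08746052 175.73983771] 3691
tray (array([0.5903256 , 0.00949864, 0.09329036]), np.float64(0.051766157150268555))
 one view (array([0.59019971, 0.00857015, 0.09004569]), np.float64(0.028901278972625732))
 one view (array([0.59027101, 0.01013663, 0.09780806]), np.float64(0.020178675651550293))
n=5 shift mm [-0.07 -0.23 20.16] turn [ 0.0001  0.     -0.0003]
```

View pics/tr.png

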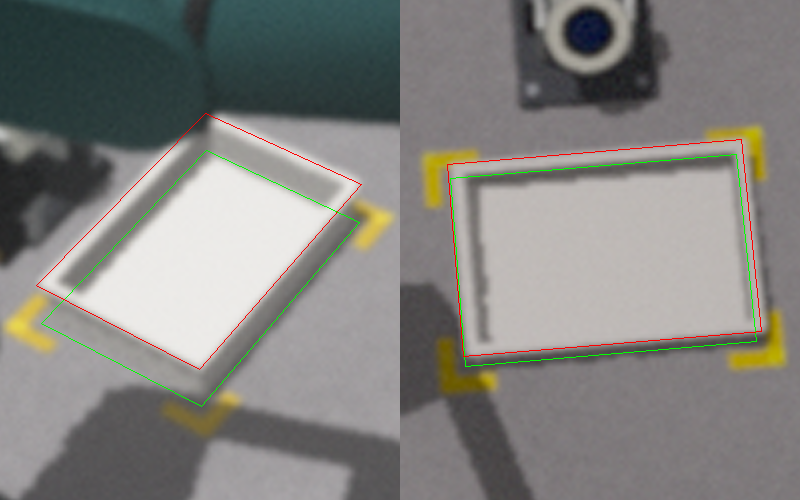

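The tray sits inside all four corners, off centre by about 2.5 mm and 0.2°. Next is the jar.

Request:
step_arm(commands=[[[0,0,20,0,0,0,90],[0,-0.8,20,0,0,0,90],[0,0,20,0,0,0,90],[0,0,20,0,0,0,90],[0,0,20,0,0,0,90],[0,0,0,0,0,0,90],[0,0,0,0,0,0,70],[0,0,0,0,0,0,56],[0,0,0,0,0,0,50],[0,0,0,0,0,0,40],[0,0,0,0,0,0,30],[0,0,0,0,0,0,30],[0,0,0,0,0,0,30]]])

```text
time: 12.8
tool_pos: [0.5492, 0.3082, 0.2611]
ee_rot: [-3.141, -0.0, 0.08]
wrist_force: [0.3, 0.4, 0.7]
width: 0.0475
finger_force: 30.0
```

```bash
python3 -c "
from h import *
s=eyes.snapshot('side');t=eyes.snapshot('top')
f=lambda p,r,c:cv2.resize(p['color'][r:r+120,c:c+120],(400,400),interpolation=cv2.INTER_CUBIC)
cv2.imwrite('pics/j1.png',np.hstack([f(s,220,140),f(t,130,120)])[:,:,::-1])"
```

```text
(no output)
```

View pics/j1.png

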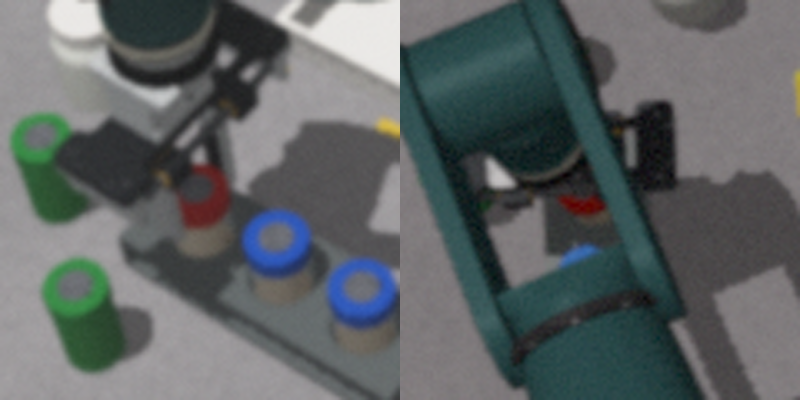

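```bash
cat > tilt.py <<'E'
from h import *
from scipy.ndimage import map_coordinates
N=8;V=[]
for nm in("side","top"):
    q=[eyes.snapshot(nm) for _ in range(N)];V.append((q[0],np.mean([cv2.cvtColor(p["color"],cv2.COLOR_RGB2GRAY) for p in q],0)))
yaw=.0905;ax=np.array([np.cos(yaw),np.sin(yaw),0]);yv=np.array([-np.sin(yaw),np.cos(yaw),0]);A=np.array([.5906,.0121,.07])+.16*ax
a=np.linspace(0,2*np.pi,72,endpoint=False)
def model(tl,r):
    d=-ax*np.cos(tl)+[0,0,np.sin(tl)];u=np.cross(d,yv);L=A+.04*d
    return L,L+r*(np.cos(a)[:,None]*yv+np.sin(a)[:,None]*u)
obs=[]
for p,g in V:   # disc edge by steepest radial gradient
    L,P=model(.94,.0185);q=proj(p,P);c=proj(p,L)[0]
    for it in range(3):
        n=q-c;R=np.hypot(*n.T);n/=R[:,None];s=np.linspace(-3,3,61)
        I=map_coordinates(g,[(q[:,1,None]+n[:,1,None]*s),(q[:,0,None]+n[:,0,None]*s)],order=3)
        G=np.gradient(I,axis=1);k=G.argmax(1);w=np.clip(G-.5*G.max(1)[:,None],0,None)*(abs(s-s[k][:,None])<1.2);e=(w*s).sum(1)/w.sum(1)
        E=q+n*e[:,None];(cx,cy),sz,an=cv2.fitEllipse(E.astype(np.float32));c=np.array([cx,cy])
        q=E
    print("ellipse",(cx,cy),np.sort(sz)/2,"ratio",min(sz)/max(sz),an,"contrast",np.round(G.max(1).min(),1));obs.append(E)
def res(x,wc):
    r=[]
    L,P=model(x[0],x[1])
    for i,((p,g),E) in enumerate(zip(V,obs)):
        off=x[2+2*i:4+2*i];q=proj(p,P)+off;c=q.mean(0);
        # residual: radial distance of each edge to model ellipse
        M=np.linalg.inv(np.cov((q-c).T,bias=True)*2);dd=E-c
        r+=list((np.sqrt(np.einsum('ij,jk,ik->i',dd,M,dd))-1)*6/8.5)
        r+=list(off*wc)
    return np.array(r)
for wc in(0.0,.5,1,5,20):
    r=least_squares(res,[.94,.018,0,0,0,0],args=(wc,),x_scale=[.1,.005,1,1,1,1],loss='soft_l1');J=r.jac;
    print(wc,np.round(r.x,4),"L",np.round(model(*r.x[:2])[0],4),r.cost)
E
python3 tilt.py
```

```text
ellipse (221.5913848876953, 177.6278839111328) [ 4.55403471 11.07413387] ratio 0.41123168296163537 102.98017883300781 contrast 0.1
ellipse (279.5980224609375, 120.4271469116211) [6.17568398 6.3644619 ] ratio 0.9703387455867294 62.17294692993164 contrast 5.4
0.0 [1.3299 0.019  3.7945 2.4575 0.7081 5.7221] L [0.7404 0.0257 0.1088] 2.499367648195669
0.5 [ 1.0037  0.019   0.1756 -0.3474  0.2035  0.5387] L [0.7285 0.0246 0.1037] 2.884470432107044
1 [ 0.9934  0.0191  0.0475 -0.1822  0.0869  0.1983] L [0.7282 0.0246 0.1035] 2.9566271691442543
5 [ 0.9913  0.0191  0.0018 -0.0101  0.0045  0.0098] L [0.7281 0.0246 0.1035] 3.0073399349340164
20 [ 9.912e-01  1.910e-02  1.000e-04 -6.000e-04  3.000e-04  6.000e-04] L [0.7281 0.0246 0.1035] 3.009960873873933
```

Request:
step_arm(commands=[[[0,0,-5,0,0,0,30],[0,0,-15,0,0,0,30],[0,0,-25,0,0,0,30],[0,0,-30,0,0,0,30],[0,0,-30,0,0,0,30],[0,0,-30,0,0,0,30],[0,0,-25,0,0,0,30],[0,0,-15,0,0,0,30],[0,0,0,0,0,0,30]]])

```text
time: 14.82
tool_pos: [0.5491, 0.3081, 0.4374]
ee_rot: [-3.141, -0.003, 0.08]
wrist_force: [0.2, 0.6, -0.7]
width: 0.0476
finger_force: 30.0
```

```bash
sed -e 's/^N=8.*/import pickle;V=[(p,cv2.GaussianBlur(cv2.cvtColor(p["color"],cv2.COLOR_RGB2GRAY).astype(float),(0,0),.6)) for p in pickle.load(open("ps.pkl","rb"))]/;/^for nm/d;/^    q=\[eyes/d' tilt.py > tilt0.py; python3 tilt0.py
```

```text
ellipse (222.7860870361328, 179.2504425048828) [5.11480188 6.11310673] ratio 0.8366943538879608 134.81715393066406 contrast 4.9
ellipse (279.6337890625, 120.37871551513672) [6.19971228 6.38538837] ratio 0.9709217220652775 64.86170959472656 contrast 4.5
0.0 [0.96   0.0174 0.0824 0.4774 0.3163 0.2484] L [0.7271 0.0245 0.1028] 0.003716443658293267
0.5 [ 0.9371  0.0175 -0.1055  0.1763  0.1884 -0.0473] L [0.7264 0.0244 0.1022] 0.019145861490950322
1 [ 0.9364  0.0175 -0.063   0.0933  0.09   -0.0254] L [0.7263 0.0244 0.1022] 0.034557044747296706
5 [ 0.9361  0.0175 -0.0043  0.0059  0.0051 -0.0015] L [0.7263 0.0244 0.1022] 0.050307753728001
20 [ 9.361e-01  1.750e-02 -3.000e-04  4.000e-04  3.000e-04 -1.000e-04] L [0.7263 0.0244 0.1022] 0.051278441258693075
```

```bash
cat > fin.py <<'E'
from h import *
yaw=.0905;ax=np.array([np.cos(yaw),np.sin(yaw),0]);yv=np.array([-np.sin(yaw),np.cos(yaw),0])
def final(t=.945,L=(.7265,.0244,.1025),b=.256):
    d=-ax*np.cos(t)+[0,0,np.sin(t)];z=-d;x=yv;y=np.cross(z,x)
    return np.array(L)+(.15+b)*d,Ro.from_matrix(np.c_[x,y,z])
if __name__=="__main__":
    P,R=final();e=R.as_euler('xyz');print(P,e)
    w=[P[0],P[1],.45];we=[np.pi,0,np.pi/2+yaw];plan(w,we,16);plan(P,e,10,(w,we))
E
python3 fin.py
```

```text
[0.48966159 0.00290742 0.43156176] [2.51579633 0.         1.66129633]
n=16 shift mm [-18.33  11.43  -0.81] turn [ 0.0001 -0.0002 -0.0988]
n=10 shift mm [ 0.   -0.52  1.8 ] turn [-0.0626  0.      0.    ]
```

Request:
step_arm(commands=[[[-18.3,11.4,-0.8,0,0,-0.0988,30],[-18.3,11.4,-0.8,0,0,-0.0988,30],[-18.3,11.4,-0.8,0,0,-0.0988,30],[-18.3,11.4,-0.8,0,0,-0.0988,30],[-18.3,11.4,-0.8,0,0,-0.0988,30],[-18.3,11.4,-0.8,0,0,-0.0988,30],[-18.3,11.4,-0.8,0,0,-0.0988,30],[-18.3,11.4,-0.8,0,0,-0.0988,30],[-18.3,11.4,-0.8,0,0,-0.0988,30],[-18.3,11.4,-0.8,0,0,-0.0988,30],[-18.3,11.4,-0.8,0,0,-0.0988,30],[-18.3,11.4,-0.8,0,0,-0.0988,30],[-18.3,11.4,-0.8,0,0,-0.0988,30],[-18.3,11.4,-0.8,0,0,-0.0988,30],[-18.3,11.4,-0.8,0,0,-0.0988,30],[-18.3,11.4,-0.8,0,0,-0.0988,30],[0,0,0,0,0,0,30],[0,0,0,0,0,0,30]]])

```text
time: 17.08
tool_pos: [0.4894, 0.004, 0.4477]
ee_rot: [-3.14, -0.001, 1.66]
wrist_force: [-0.3, -0.1, -1.5]
width: 0.0473
finger_force: 30.0
```

Request:
step_arm(commands=[[[0,-0.5,1.8,-0.0626,0,0,30],[0,-0.5,1.8,-0.0626,0,0,30],[0,-0.5,1.8,-0.0626,0,0,30],[0,-0.5,1.8,-0.0626,0,0,30],[0,-0.5,1.8,-0.0626,0,0,30],[0,-0.5,1.8,-0.0626,0,0,30],[0,-0.5,1.8,-0.0626,0,0,30],[0,-0.5,1.8,-0.0626,0,0,30],[0,-0.5,1.8,-0.0626,0,0,30],[0,-0.5,1.8,-0.0626,0,0,30],[0,0,0,0,0,0,30],[0,0,0,0,0,0,30]]])

```text
time: 18.58
tool_pos: [0.4896, 0.0041, 0.4302]
ee_rot: [2.517, -0.0, 1.661]
wrist_force: [-0.2, 0.7, -1.8]
width: 0.0473
finger_force: 30.0
```

```bash
cat > ck.py <<'E'
from fin import *
P,R=final();plan(P,R.as_euler('xyz'),2)
s=eyes.snapshot("side");t=eyes.snapshot("top")
o=robot.get_obs();T=Ro.from_euler('xyz',o["ee_rot"]);O=o["tool_pos"]
J=lambda r,z:O+T.apply(circ(r,.256-z))   # jar height z above base
ov=[];L=np.array([.7265,.0244,.1025])
for p in(s,t):
    im=cv2.resize(p["color"],None,fx=4,fy=4,interpolation=cv2.INTER_CUBIC)
    for r,z,c in((.023,0,(0,255,0)),(.024,.067,(255,255,0)),(.024,.085,(255,0,255))):
        cv2.polylines(im,[np.round(proj(p,J(r,z))*4+2).astype(int)],True,c,1)
    ln=proj(p,[L,O+T.apply([0,0,.256])]);cv2.polylines(im,[np.round(ln*4+2).astype(int)],False,(0,255,255),1)
    c=ln.mean(0)*4;x,y=int(c[0])-200,int(c[1])-250;x=max(x,0);y=max(y,0);ov.append(im[y:y+500,x:x+400])
cv2.imwrite("pics/fin.png",np.hstack(ov)[:,:,::-1])
E
python3 ck.py
```

```text
n=2 shift mm [-0.6   0.38 -0.56] turn [-0.0005 -0.0001 -0.0001]
```

View pics/fin.png

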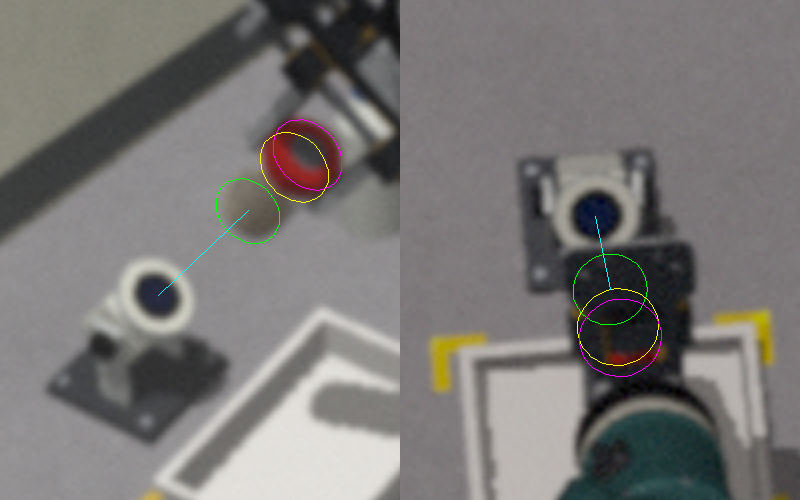

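The overlay agrees with the picture: the base is at (248,212), the lid outline matches, and the line from the lens meets the base squarely. I'll make one small trim, let it settle and hand in.

Request:
step_arm(commands=[[[-1.2,0.7,-0.8,0,0,0,30],[0,0,0,0,0,0,30],[0,0,0,0,0,0,30],[0,0,0,0,0,0,30],[0,0,0,0,0,0,30],[0,0,0,0,0,0,30]]])

```text
time: 19.42
tool_pos: [0.4901, 0.0024, 0.4313]
ee_rot: [2.516, 0.0, 1.661]
wrist_force: [0.3, 0.4, -1.1]
width: 0.0476
finger_force: 30.0
```

```bash
python3 -c "
from fin import *
P,R=final();plan(P,R.as_euler('xyz'),1)
o=robot.get_obs();print(o['time'],o['width'],o['finger_force'],np.abs(o['qvel']).max())
print(robot.close_job())"
```

```text
n=1 shift mm [ 0.52 -0.17 -0.42] turn [ 0.0002  0.0004 -0.0004]
19.425 0.04756542757299162 29.999724626541138 0.0021338992888859085
the job is handed in; nothing more can be done
None
```

The job is handed in at 19.4 s: the tray is inside the tape corners (about 2.5 mm off centre), and the red jar is held still, lid up, with its base set square to the lens at 150 mm by my camera measurements; the hand-in gave no verdict.

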